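Find the fullest tin by its weight

TASK

Three closed tins that look alike stand on the bench: heft them to find the heaviest, stand the two lighter ones upright in the low wooden tray, and finish still holding the heaviest one upright in the air, its base at least 15 cm above the bench, without letting go of it. The tins are thin metal: grip them with no more than 40 N so that they are not dented, set them down rather than drop them, do not tip one over, and leave everything else on the bench where it is.

Things in the scene. Friction and masses are not known exactly. Their poses are not given: they have to be found in the camera images.
- tin_a_mid (a point): centre of one of three closed, round, bare-metal tins that look the same: 54 mm across, 70 mm high, the lid (14 mm deep, fixed on) uppermost, standing on the bench; the point is 35 mm above the underside, z is the tin's axis
- tin_b_mid (a point): centre of one of three closed, round, bare-metal tins that look the same: 54 mm across, 70 mm high, the lid (14 mm deep, fixed on) uppermost, standing on the bench; the point is 35 mm above the underside, z is the tin's axis
- tin_c_mid (a point): centre of one of three closed, round, bare-metal tins that look the same: 54 mm across, 70 mm high, the lid (14 mm deep, fixed on) uppermost, standing on the bench; the point is 35 mm above the underside, z is the tin's axis
- tin_a: the same tin as tin_a_mid; origin at the centre of its underside. The tins weigh 0.2 to 0.9 kg and the heaviest is at least 0.2 kg heavier than the others; which one it is differs from start to start and cannot be seen. Thin metal that dents above 40 N of grip (a finger); 20 to 30 N holds it well
- tin_b: the same tin as tin_b_mid; origin at the centre of its underside. The tins weigh 0.2 to 0.9 kg and the heaviest is at least 0.2 kg heavier than the others; which one it is differs from start to start and cannot be seen. Thin metal that dents above 40 N of grip (a finger); 20 to 30 N holds it well
- tin_c: the same tin as tin_c_mid; origin at the centre of its underside. The tins weigh 0.2 to 0.9 kg and the heaviest is at least 0.2 kg heavier than the others; which one it is differs from start to start and cannot be seen. Thin metal that dents above 40 N of grip (a finger); 20 to 30 N holds it well
- tray_in (a point): centre of the inner floor (8 mm above the bench) of the low wooden tray; z up, y along the tray's length. The inside is 114 mm (x) by 294 mm (y); the walls are 8 mm thick and their top is 24 mm above the bench; three tins fit side by side along y, 95 mm apart. The tray is fixed to the bench for the run
- tray: the same tray, 130x310x24 mm; origin at the centre of its underside
- hammer: claw hammer with a wooden handle, 118x274x25, lying at the front edge, to the right; origin at its underside (sizes in mm); a bystander, to be left alone
- trowel: garden trowel with a wooden handle, 74x345x39, lying at the front edge, to the left; origin at its underside (sizes in mm); a bystander, to be left alone
- label_bundle: bundle of thin wooden plant labels, 27x156x19, lying among the tins; origin at its underside (sizes in mm); a bystander, to be left alone
- seed_packet: paper seed packet with a yellow flower, 112x82x10, lying flat behind the tins; origin at its underside (sizes in mm); a bystander, to be left alone
- clay_pot: small clay flower pot, 74 across, 65 high, at the back; origin at its underside (sizes in mm); a bystander, to be left alone
- tape_roll_1: roll of masking tape lying flat, 104 across, 25 high, near the toolbox; origin at its underside (sizes in mm); a bystander, to be left alone
There are look-alikes about, which are no part of the job. What is shaped like the tin_c but yellow is not meant.

How it is judged:
At the end, for the whole second after the job is handed in: The heaviest tin is held by the fingers, still, within 0.35 rad of upright, its centre more than 0.18 m above the bench (base about 0.145 m), touching neither tray nor other tins; the two lighter tins stand at rest, upright and untouched on the floor of the tray (height (world z) of tin_c_mid above 0.18 m and angle between tin_c_mid's own z axis and vertical below 0.35 rad and contact force between the fingers and tin_c above 1 N and linear speed of tin_c below 0.05 m/s and contact force between tin_c and tray below 0.1 N and contact force between each of tin_c, the arm, the fingers and tin_a below 0.1 N and linear speed of each of tin_a, tin_b below 0.02 m/s and angle between each of tin_a_mid, tin_b_mid's own z axis and vertical below 0.12 rad and z of each of tin_a_mid, tin_b_mid in the frame of tray_in below 0.043 m and x of tin_a_mid in the frame of tray_in between -0.04 and 0.04 m and y of tin_a_mid in the frame of tray_in between -0.13 and 0.13 m and contact force between each of tin_c, the arm, the fingers and tin_b below 0.1 N and x of tin_b_mid in the frame of tray_in between -0.04 and 0.04 m and y of tin_b_mid in the frame of tray_in between -0.13 and 0.13 m); the arm keeps its last pose, push and grip.
It fails at once if a tin is squeezed too hard (both fingers together; 110 N is 55 N a finger) (contact force between the fingers and tin_a above 110 N or contact force between the fingers and tin_b above 110 N or contact force between the fingers and tin_c above 110 N).
It fails at once if a tin is dropped (in the air with nothing holding it) ((height (world z) of tin_a_mid above 0.07 m and contact force between each of the fingers, the arm and tin_a below 0.02 N) or (height (world z) of tin_b_mid above 0.07 m and contact force between each of the fingers, the arm and tin_b below 0.02 N) or (height (world z) of tin_c_mid above 0.07 m and contact force between each of the fingers, the arm and tin_c below 0.02 N)).
It fails at once if a tin is tipped over (angle between any of tin_a_mid, tin_b_mid, tin_c_mid's own z axis and vertical above 0.7 rad).
It fails at once if another thing on the bench is moved by more than 3 cm (distance of any of hammer, trowel, label_bundle, seed_packet, clay_pot, tape_roll_1 from where it was at the start of the episode above 0.03 m).
It also fails if it takes over 72 s, if anything falls off the work surface, if the arm or the gripper's body presses on something with over 40 N, if the wrist force passes 120 N, or if a joint passes its speed limit or range.

ROBOT

A 7-joint arm with a two-finger parallel gripper is mounted at the origin on a cart in front of the work surface, level with it; the furniture and walls round the work are solid. World frame = base frame: x ahead of the robot, y to its left, z up, the work surface at z = 0. Lengths are in m, angles in rad, forces in N, time in s.
With the tool pointing down it reaches from about 0.425 to 0.925 m from the base axis. Payload 6.8 kg.
Tool frame: the origin (TCP) lies midway between the tips of the shut fingers; the grasp point (between the pads) lies 19 mm behind it; z points along the fingers, y is the line along which they close (so a half turn about z gives the same grasp; the last joint's range is limited). The gripper opens to 85 mm and grips with 20 to 120 N. Pads are 22 mm wide; open, the fingers measure 114 mm over their backs; the gripper's body (76 mm by 85 mm) begins 54 mm behind the grasp point. The pads swing forward as they close: fully open they stand 13 mm farther back than shut.
Start: joints at [1.154, 0.477, 0.022, 1.555, -0.011, 1.109, -0.083], TCP at [0.205, -0.643, 0.231] pointing down, gripper open.
Joint ranges: [-2.96, 2.96], [-0.34, 2.1], [-1.41, 1.46], [0.24, 2.44], [-1.37, 4.51], [0.17, 1.92], [-2.96, 2.96]. Speed limits (rad/s): [2.39, 2.39, 3.14, 3.14, 3.14, 3.14, 3.14].

INTERFACE

Orientations are given as a rotation vector (axis times angle).
In Python, from bench import r gives the robot as it stands. The module is installed in compiled form; this text tells all that it offers.
- The arm moves only by the tool apply_moves, never from a script. Its argument "rows" is a list of rows, each a list of 6 numbers: the shift along the tool's x, y, z scaled (see below), then the turn, a rotation vector about the tool's x, y, z scaled (see below). A call has 1 to 5 rows; each row is the pose to reach, as a shift and turn from the pose commanded when the call began, along the tool's axes at that moment; what a row does not reach only later rows make up. The controller multiplies each number of a shift by 0.25 m and each number of a turn by 90 degrees. A row lasts 1/8 s, in which the tool goes at most 62.5 mm and 10.7 degrees, less where a joint would pass 70% of its speed; a pose out of reach is approached as far as the arm can. A call with a number of a shift or a turn outside -1 to 1 is refused whole. A call with a gripper value outside its range is refused whole. "claw" is the opening, from 0 (shut) to 1 (fully open), set as the call begins (left out, the last holds). The fingers move at their own pace and stop on an object; "newtons" is the grip in N (left out, the last holds). Time passes only in rows, so rows that repeat a pose let the fingers close. It gives the time, the measured TCP pose, the force, the opening and the grip force at its end, in the units of the state.
- r.get_obs(): the state, without advancing time (a new reading comes with each control period).
- r.grab_frame(name): name is "scene" or "top" or "wrist"; returns a dict with "pixels" (480x640x3 uint8, red, green, blue), "intrinsics" (3x3 intrinsics, pixels), "eye" and "attitude" of the camera in the world. Camera axes: x right, y up, looking along -z (the intrinsics and any distortion apply to the point x, -y, -z); pixel columns grow to the right and rows downward; lengths in m; the calibration is good to about 2 mm. The wrist camera is an equidistant fisheye: a pixel r from the principal point sees the ray r / f radians off the axis. A picture is of the moment at which its call begins. There is no depth.
- r.hand_in(): hands the job in; it is judged then, once.
Trained networks look in a picture, given as the dict that the camera call returned (one of the last four; its "shot" number tells which), for a name from the list of things; names that differ only in an ending like _2 or _b are one class to them, and where a whole thing is asked for, a point or a joint stands for the part that bears it (a point fixed in the world has none). Each returns a list of dicts, best first, with "conf" (0 to 1); they miss things now and then, are a little off and sometimes report something else, mostly with a low value. They report only what shows in the picture. A call takes as long as a camera call. They do not tell look-alikes from the thing itself.
- r.search_frame(picture, thing): "rect" ([left, top, width, height] in pixels, round what is visible of it).
- r.outline_of(picture, thing): "pixels" (480x640 bool, what is visible of it) and "rect" ([left, top, width, height] in pixels, round what is visible of it).
- r.landmark_of(picture, thing): "point" ([column, row] in pixels: a listed point, or the origin of a listed thing).
The state is a dict: "clock": time; "joints": joint angles; "qvel": joint speeds; "tau": joint torques, N m; "tcp_pos": TCP position; "orientation": TCP orientation; "contact_force": force on the tool from outside, world axes, zero at the start; "moment": the same for the moment, N m; "grip_width": finger opening in m; "gripper_force": force on a finger pad.
Only numpy, scipy, OpenCV 4.12 (cv2) and the standard library are available. Lean on these libraries where they do the work, as an engineer would, in place of code of your own. Each camera call takes 0.05 s, during which the arm holds its last target. There are 200 camera calls.

## Working session

There is one attempt and no reset: what is moved stays moved. The work goes in short steps, Python scripts to look and compute and a tool call to move; the robot and the scene stay as the last step left them, time stands still between calls to the robot, and variables do not carry over. Pictures are saved under pics/ and viewed, at most 10 in all, crops included, and the job is handed in when it is done.

Besides the shell and the picture viewer there is one more tool, called after "Call:" as name([rows], argument=value, ...), one row to a line, values as JSON. apply_moves: Moves the arm, as the interface text tells. Its arguments: {"type":"object","properties":{"rows":{"type":"array","items":{"type":"array","items":{"type":"number"}}},"claw":{"type":"number"},"newtons":{"type":"number"}},"required":["rows"]}

```bash
mkdir -p pics; cat > h.py <<'E'
import numpy as np, cv2
from bench import r
from scipy.spatial.transform import Rotation as R
def ray(f,uv):
    K=np.array(f["intrinsics"]);x=(uv[0]-K[0,2])/K[0,0];y=(uv[1]-K[1,2])/K[1,1]
    A=np.array(f["attitude"],float)
    M=A if A.shape==(3,3) else R.from_rotvec(A).as_matrix() if A.size==3 else R.from_quat(A).as_matrix()
    return np.array(f["eye"]), M@np.array([x,-y,-1.])
def onz(f,uv,z):
    o,d=ray(f,uv); return o+d*(z-o[2])/d[2]
def save(f,n): cv2.imwrite("pics/"+n,cv2.cvtColor(f["pixels"],cv2.COLOR_RGB2BGR))
E
python3 - <<'E'
from h import *
np.set_printoptions(precision=3,suppress=True)
for n in("top","scene"):
    f=r.grab_frame(n); save(f,n+"0.png"); print(n,f["eye"],f["attitude"])
    for t,z in(("tin_a_mid",.035),("tray_in",.008),("label_bundle",0),("clay_pot",0),("tape_roll_1",0),("seed_packet",0)):
        for l in r.landmark_of(f,t): print(t,l["conf"],np.round(l["point"]),onz(f,l["point"],z))
print(r.get_obs())
E
```

```text
top [ 0.389 -0.095  1.249] [ 0.11  -0.075 -1.572]
tin_a_mid 0.96 [394. 269.] [ 0.433 -0.273  0.035]
tray_in 0.96 [209. 240.] [0.518 0.242 0.008]
label_bundle 0.8 [366. 265.] [ 0.445 -0.2    0.   ]
label_bundle 0.41 [352. 200.] [ 0.63  -0.162  0.   ]
label_bundle 0.15 [447. 212.] [ 0.595 -0.432  0.   ]
clay_pot 0.77 [250. 155.] [0.765 0.132 0.   ]
tape_roll_1 0.6 [446. 212.] [ 0.596 -0.428  0.   ]
tape_roll_1 0.16 [355. 202.] [ 0.624 -0.171  0.   ]
seed_packet 0.71 [388. 268.] [ 0.437 -0.261  0.   ]
seed_packet 0.7 [312. 201.] [ 0.629 -0.049  0.   ]
scene [-0.265  0.497  0.851] [ 0.491 -0.975 -1.985]
tin_a_mid 0.86 [410. 237.] [ 0.433 -0.275  0.035]
tin_a_mid 0.18 [340. 223.] [ 0.586 -0.152  0.035]
tray_in 0.85 [219. 303.] [0.517 0.241 0.008]
label_bundle 0.92 [383. 254.] [ 0.452 -0.2   -0.   ]
label_bundle 0.57 [220. 304.] [0.52  0.237 0.   ]
clay_pot 0.91 [216. 240.] [0.743 0.146 0.   ]
tape_roll_1 0.87 [410. 200.] [ 0.598 -0.43   0.   ]
seed_packet 0.69 [299. 236.] [ 0.635 -0.052  0.   ]
{'clock': 0.7, 'joints': array([ 1.154,  0.477,  0.022,  1.555, -0.011,  1.109, -0.083]), 'qvel': array([ 0.   , -0.002, -0.001, -0.001, -0.001, -0.001,  0.001]), 'tau': array([  0.001, -59.616,   1.606, -28.149,   0.012,   0.002,  -0.   ]), 'tcp_pos': array([ 0.205, -0.643,  0.231]), 'orientation': array([3.104, 0.483, 0.   ]), 'contact_force': array([0.226, 0.399, 0.762]), 'moment': array([ 0.003,  0.004, -0.026]), 'gripper_force': 0.0, 'grip_width': 0.08524692537708854}
```

View pictures.

View pics/top0.png

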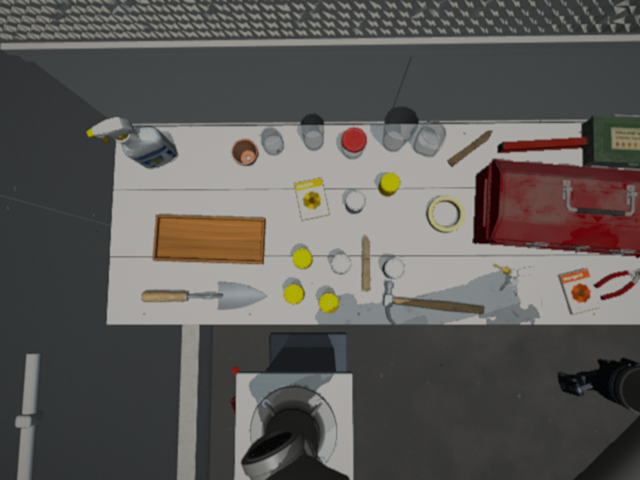

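View pics/scene0.png

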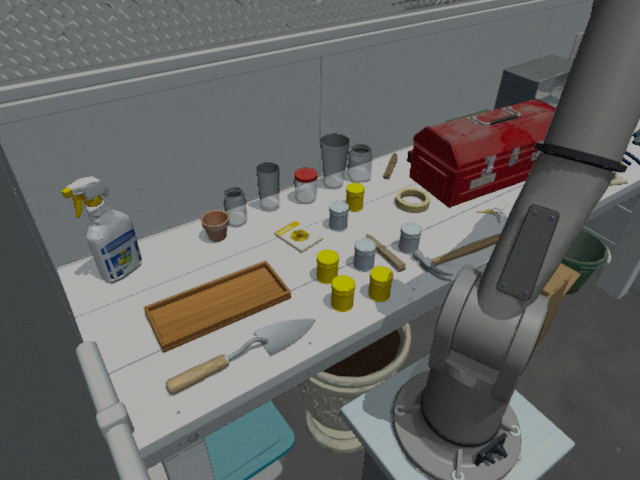

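Candidates: bare-metal tins in the top view at (355,201), (341,262) and (394,268). The yellow look-alikes at (390,183), (302,258), (293,294) and (328,301) are excluded, as are the glass jars at the back.

```bash
python3 - <<'E'
from h import *
a=cv2.imread("pics/top0.png")[165:315,275:425]; b=cv2.imread("pics/scene0.png")[190:310,310:430]
cv2.imwrite("pics/c1.png",np.hstack([cv2.resize(a,(400,400),interpolation=2),cv2.resize(b,(400,400),interpolation=2)]))
E
```

```text
(no output)
```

View pics/c1.png

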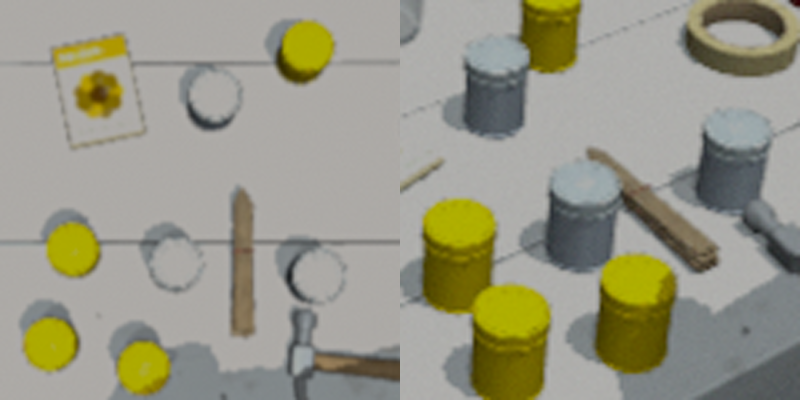

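The crop shows three grey metal tins. Their lid centres in the top view are about (356,200), (341,263.5) and (394.5,268), with the label bundle between the two front tins and the hammer head just below the right one.

```bash
python3 - <<'E'
from h import *
np.set_printoptions(precision=4,suppress=True)
f=r.grab_frame("top");g=r.grab_frame("scene")
for u,v in(((356,200.3),(339.1,207.1)),((341.4,263.6),(365.5,245.5)),((394.6,268.1),(410.8,229.3))): print(onz(f,u,.07),onz(g,v,.07))
# hammer head, labels, yellow, tray corners
print("hammer",[onz(f,p,.02)[:2] for p in((388.5,283),(388,304),(384,296),(396,300))])
print("label",[onz(f,p,.01)[:2] for p in((365.5,236),(365.5,290))])
print("yellow",[onz(f,p,.07)[:2] for p in((303,258),(294,293.5),(328.5,302),(390,183))])
print("tray",[onz(f,p,.024)[:2] for p in((156,215),(265.5,217),(265,264),(154,262))])
o=r.get_obs();print(R.from_rotvec(o["orientation"]).as_matrix())
E
```

```text
[ 0.6163 -0.1694  0.07  ] [ 0.6095 -0.1667  0.07  ]
[ 0.4459 -0.1288  0.07  ] [ 0.4404 -0.1262  0.07  ]
[ 0.4336 -0.2692  0.07  ] [ 0.4278 -0.2658  0.07  ]
hammer [array([ 0.3947, -0.259 ]), array([ 0.3378, -0.2564]), array([ 0.3594, -0.246 ]), array([ 0.3485, -0.2784])]
label [array([ 0.5259, -0.1986]), array([ 0.3757, -0.1965])]
yellow [array([ 0.4611, -0.0267]), array([ 0.3674, -0.0032]), array([ 0.3452, -0.0941]), array([ 0.6632, -0.2618])]
tray [array([0.5865, 0.3912]), array([0.5792, 0.0814]), array([0.4476, 0.0812]), array([0.4541, 0.3913])]
[[ 0.9527  0.3039  0.    ]
 [ 0.3039 -0.9527 -0.0001]
 [ 0.      0.0001 -1.    ]]
```

Call:
apply_moves([
  [0.66, -0.58, 0.06, 0, 0, 0.197],
  [0.66, -0.58, 0.06, 0, 0, 0.197],
  [0.66, -0.58, 0.06, 0, 0, 0.197],
  [0.66, -0.58, 0.06, 0, 0, 0.197],
  [0.66, -0.58, 0.06, 0, 0, 0.197],
], claw=1, newtons=28)

```text
clock: 1.42
tcp_pos: [0.3205, -0.4521, 0.2164]
orientation: [-3.141, -0.008, -0.001]
contact_force: [0.0, -0.5, -0.3]
grip_width: 0.0851
gripper_force: 0.0
```

Call:
apply_moves([
  [0.44, -0.74, 0.1, 0, 0, 0],
  [0.44, -0.74, 0.1, 0, 0, 0],
  [0.44, -0.74, 0.1, 0, 0, 0],
  [0.44, -0.74, 0.1, 0, 0, 0],
  [0.44, -0.74, 0.1, 0, 0, 0],
])

```text
clock: 2.05
tcp_pos: [0.4296, -0.2687, 0.1913]
orientation: [-3.141, -0.004, -0.001]
contact_force: [0.1, 0.4, 0.7]
grip_width: 0.0855
gripper_force: 0.0
```

```bash
cat >> h.py <<'E'
def wray(f,uv):
    K=np.array(f["intrinsics"]);x=(uv[0]-K[0,2])/K[0,0];y=(uv[1]-K[1,2])/K[1,1];th=np.hypot(x,y)
    s=np.sin(th)/max(th,1e-9); d=np.array([x*s,-y*s,-np.cos(th)])
    A=np.array(f["attitude"],float)
    M=A if A.shape==(3,3) else R.from_rotvec(A).as_matrix()
    return np.array(f["eye"]),M@d
def wz(f,uv,z):
    o,d=wray(f,uv);return o+d*(z-o[2])/d[2]
E
python3 - <<'E'
from h import *
np.set_printoptions(precision=4,suppress=True)
f=r.grab_frame("wrist");save(f,"w1.png");o=r.get_obs();print(o["tcp_pos"],o["orientation"],o["clock"],f["eye"])
for t,z in(("tin_a_mid",.035),("label_bundle",0)):
    for l in r.landmark_of(f,t): print(t,l["conf"],np.round(l["point"]),wz(f,l["point"],z))
E
```

```text
[ 0.4286 -0.2704  0.1914] [ 3.1411 -0.0001  0.0001] 2.1 [ 0.4947 -0.2669  0.3342]
label_bundle 0.72 [248. 191.] [ 0.4492 -0.1973  0.    ]
label_bundle 0.37 [328. 207.] [ 0.4341 -0.2715  0.    ]
```

View pics/w1.png

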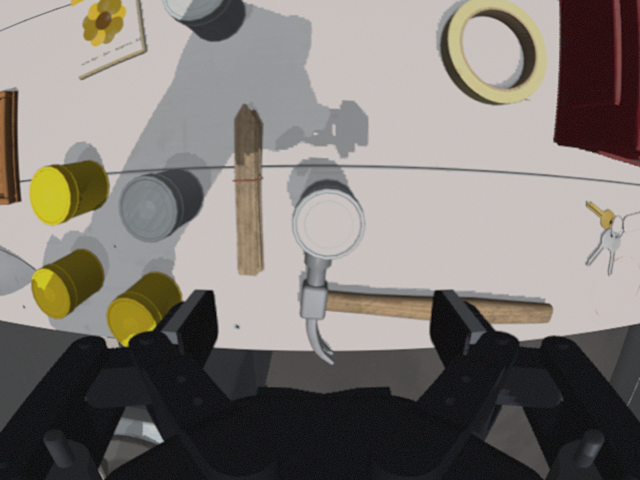

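The wrist view shows the right tin's lid at (329,223) with the hammer's neck just in front of it, the labels at x≈250, and the second tin's lid at (150,208).

```bash
python3 - <<'E'
from h import *
np.set_printoptions(precision=4,suppress=True)
f=r.grab_frame("wrist")
print(wz(f,(329,223),.07),wz(f,(150,208),.07),[wz(f,p,.015) for p in((317,255),(250,272),(262,180))])
g=cv2.medianBlur(cv2.cvtColor(f["pixels"],cv2.COLOR_RGB2GRAY),3)
print(cv2.HoughCircles(g,cv2.HOUGH_GRADIENT,1,30,param1=100,param2=18,minRadius=28,maxRadius=42))
E
```

```text
[ 0.4326 -0.2745  0.07  ] [ 0.446  -0.1354  0.07  ] [array([ 0.3906, -0.2645,  0.015 ]), array([ 0.374 , -0.2022,  0.015 ]), array([ 0.4588, -0.2172,  0.015 ])]
[[[325.5 222.5  33.6]
  [489.5  49.5  41.4]
  [343.5 323.5  41.4]
  [147.5 205.5  33.3]
  [ 35.5 194.5  30.3]]]
```

Call:
apply_moves([
  [0.012, 0.006, 0.25, 0, 0, 0],
  [0.012, 0.006, 0.5, 0, 0, 0],
  [0.012, 0.006, 0.62, 0, 0, 0],
  [0.012, 0.006, 0.68, 0, 0, 0],
  [0.012, 0.006, 0.68, 0, 0, 0],
])

```text
clock: 2.88
tcp_pos: [0.431, -0.2721, 0.0211]
orientation: [-3.142, 0.003, 0.001]
contact_force: [1.1, -0.2, 0.5]
grip_width: 0.0856
gripper_force: 0.0
```

Call:
apply_moves([
  [0, 0, 0, 0, 0, 0],
  [0, 0, 0, 0, 0, 0],
  [0, 0, 0, 0, 0, 0],
  [0, 0, 0, 0, 0, 0],
  [0, 0, 0, 0, 0, 0],
], claw=0, newtons=28)

```text
clock: 3.5
tcp_pos: [0.4323, -0.2719, 0.0228]
orientation: [3.14, -0.001, 0.003]
contact_force: [-0.2, 0.4, 5.9]
grip_width: 0.0533
gripper_force: 28.9
```

Call:
apply_moves([
  [0, 0, -0.1, 0, 0, 0],
  [0, 0, -0.25, 0, 0, 0],
  [0, 0, -0.4, 0, 0, 0],
  [0, 0, -0.4, 0, 0, 0],
  [0, 0, -0.4, 0, 0, 0],
])

```text
clock: 4.12
tcp_pos: [0.4305, -0.2709, 0.1205]
orientation: [-3.141, 0.001, 0.002]
contact_force: [-0.1, -0.3, -5.5]
grip_width: 0.0535
gripper_force: 32.3
```

Call:
apply_moves([
  [0, 0, 0, 0, 0, 0],
  [0, 0, 0, 0, 0, 0],
  [0, 0, 0, 0, 0, 0],
])

```text
clock: 4.5
tcp_pos: [0.4311, -0.2712, 0.1207]
orientation: [-3.141, 0.001, 0.002]
contact_force: [-0.1, -0.8, -5.2]
grip_width: 0.0535
gripper_force: 32.3
```

Call:
apply_moves([
  [0, 0, 0, 0, 0, 0],
])

```text
clock: 4.62
tcp_pos: [0.4313, -0.2713, 0.1211]
orientation: [-3.141, 0.001, 0.0]
contact_force: [0.0, 0.3, -4.6]
grip_width: 0.0538
gripper_force: 32.3
```

Call:
apply_moves([
  [0.04, -0.2, -0.06, 0, 0, 0],
  [0.08, -0.45, -0.1, 0, 0, 0],
  [0.12, -0.7, -0.1, 0, 0, 0],
  [0.16, -0.94, -0.1, 0, 0, 0],
  [0.17, -1.0, -0.1, 0, 0, 0],
])

```text
clock: 5.25
tcp_pos: [0.4748, -0.0164, 0.1467]
orientation: [-3.14, -0.01, -0.002]
contact_force: [0.8, 0.4, -4.4]
grip_width: 0.0536
gripper_force: 32.4
```

Call:
apply_moves([
  [0.04, -0.2, 0, 0, 0, 0],
  [0.08, -0.45, 0, 0, 0, 0],
  [0.12, -0.7, 0, 0, 0, 0],
  [0.16, -0.94, 0, 0, 0, 0],
  [0.17, -1.0, 0, 0, 0, 0],
])

```text
clock: 5.88
tcp_pos: [0.5166, 0.2338, 0.1465]
orientation: [-3.139, -0.008, -0.001]
contact_force: [-0.2, -0.3, -5.2]
grip_width: 0.0534
gripper_force: 32.4
```

Call:
apply_moves([
  [0, -0.2, 0, 0, 0, 0],
  [0, -0.4, 0, 0, 0, 0],
  [0, -0.4, 0, 0, 0, 0],
  [0, -0.4, 0, 0, 0, 0],
  [0, -0.4, 0, 0, 0, 0],
])

```text
clock: 6.5
tcp_pos: [0.5175, 0.3261, 0.146]
orientation: [3.14, -0.005, -0.0]
contact_force: [-0.4, 0.3, -5.1]
grip_width: 0.053
gripper_force: 32.5
```

```bash
python3 - <<'E'
from h import *
np.set_printoptions(precision=4,suppress=True)
f=r.grab_frame("wrist");save(f,"w2.png");o=r.get_obs();print(o)
for l in r.landmark_of(f,"tray_in"): print(l["conf"],np.round(l["point"]),wz(f,l["point"],.008))
E
```

```text
{'clock': 6.55, 'joints': array([-0.4335,  0.4836, -0.3072,  1.7732,  0.1799,  0.9131, -2.3923]), 'qvel': array([-0.0025,  0.    , -0.0088, -0.0032,  0.0003, -0.0011, -0.0013]), 'tau': array([ -0.306 , -58.3738,  -3.4499, -26.1648,   0.0103,   0.0014,
         0.0059]), 'tcp_pos': array([0.5175, 0.3264, 0.1461]), 'orientation': array([ 3.1402, -0.0052, -0.0001]), 'contact_force': array([ 0.5303, -0.9018, -5.2358]), 'moment': array([-0.0323, -0.0086,  0.0028]), 'gripper_force': 32.5218540430069, 'grip_width': 0.053561846554323445}
0.56 [429. 224.] [0.5176 0.2429 0.008 ]
```

View pics/w2.png

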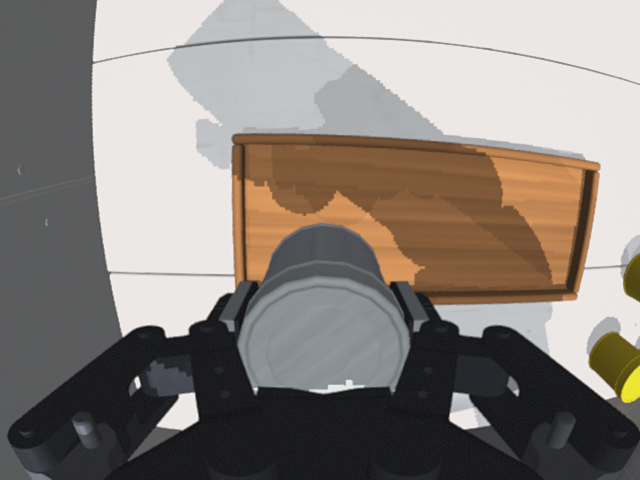

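The held tin is centred over the tray's left part, clear of the walls: the tray's left end wall is at u≈238 and the tin at u≈325. I'll lower it now.

Call:
apply_moves([
  [0, 0, 0.2, 0, 0, 0],
  [0, 0, 0.36, 0, 0, 0],
  [0, 0, 0.43, 0, 0, 0],
  [0, 0, 0.45, 0, 0, 0],
  [0, 0, 0.456, 0, 0, 0],
])

```text
clock: 7.22
tcp_pos: [0.5178, 0.3291, 0.0334]
orientation: [-3.14, 0.002, -0.003]
contact_force: [-0.5, -0.6, -4.6]
grip_width: 0.0536
gripper_force: 32.5
```

Call:
apply_moves([
  [0, 0, 0.002, 0, 0, 0],
  [0, 0, 0.004, 0, 0, 0],
  [0, 0, 0.004, 0, 0, 0],
])

```text
clock: 7.6
tcp_pos: [0.517, 0.3287, 0.0318]
orientation: [-3.141, 0.001, -0.001]
contact_force: [0.0, 0.4, -4.2]
grip_width: 0.0536
gripper_force: 32.5
```

Not yet in contact, so I'll creep lower.

Call:
apply_moves([
  [0, 0, 0.003, 0, 0, 0],
  [0, 0, 0.005, 0, 0, 0],
  [0, 0, 0.005, 0, 0, 0],
])

```text
clock: 7.98
tcp_pos: [0.517, 0.3287, 0.0309]
orientation: [-3.142, 0.001, -0.001]
contact_force: [-3.4, -2.2, 5.5]
grip_width: 0.0534
gripper_force: 33.6
```

Call:
apply_moves([
  [0, 0, 0.003, 0, 0, 0],
  [0, 0, 0.005, 0, 0, 0],
  [0, 0, 0.005, 0, 0, 0],
])

```text
clock: 8.35
tcp_pos: [0.517, 0.3287, 0.0308]
orientation: [3.141, -0.001, 0.001]
contact_force: [-5.7, -3.8, 16.4]
grip_width: 0.0534
gripper_force: 34.5
```

Contact; release and lift.

Call:
apply_moves([
  [0, 0, -0.006, 0, 0, 0],
  [0, 0, -0.006, 0, 0, 0],
  [0, 0, -0.006, 0, 0, 0],
  [0, 0, -0.006, 0, 0, 0],
], claw=1)

```text
clock: 8.85
tcp_pos: [0.5168, 0.3286, 0.0301]
orientation: [3.142, -0.001, -0.0]
contact_force: [-0.1, 0.1, -0.5]
grip_width: 0.0856
gripper_force: 0.0
```

Call:
apply_moves([
  [0, 0, -0.1, 0, 0, 0],
  [0, 0, -0.3, 0, 0, 0],
  [0, 0, -0.5, 0, 0, 0],
  [0, 0, -0.64, 0, 0, 0],
  [0, 0, -0.64, 0, 0, 0],
])

```text
clock: 9.48
tcp_pos: [0.5184, 0.3299, 0.1936]
orientation: [-3.138, 0.001, -0.008]
contact_force: [-0.9, -0.2, -0.5]
grip_width: 0.0853
gripper_force: 0.0
```

```bash
python3 - <<'E'
from h import *
np.set_printoptions(precision=4,suppress=True)
f=r.grab_frame("top");save(f,"t2.png");g=r.grab_frame("wrist");save(g,"w3.png");o=r.get_obs();print(o["clock"],o["tcp_pos"],o["contact_force"],o["grip_width"])
cv2.imwrite("pics/c2.png",np.hstack([cv2.imread("pics/t2.png")[100:340,100:420],cv2.resize(cv2.imread("pics/w3.png"),(320,240))]))
E
```

```text
9.575 [0.5167 0.3283 0.19  ] [-0.5178 -0.3162  0.2249] 0.08543845980689996
```

View pics/c2.png

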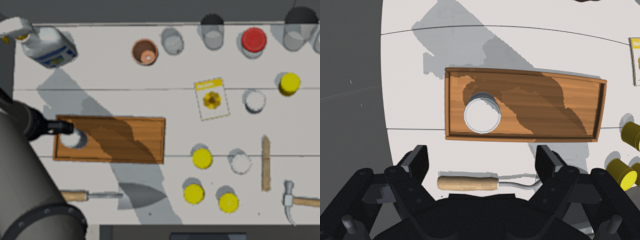

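Tin 1 stands upright in the tray, at (480,115) in the wrist half. Next is the middle tin.

Call:
apply_moves([
  [-0.04, 0.25, 0, 0, 0, 0],
  [-0.08, 0.5, 0, 0, 0, 0],
  [-0.12, 0.75, 0, 0, 0, 0],
  [-0.145, 0.92, 0, 0, 0, 0],
  [-0.145, 0.92, 0, 0, 0, 0],
])

```text
clock: 10.2
tcp_pos: [0.4789, 0.094, 0.1886]
orientation: [3.139, -0.011, -0.006]
contact_force: [0.6, 0.1, -0.8]
grip_width: 0.0856
gripper_force: 0.0
```

Call:
apply_moves([
  [-0.04, 0.25, 0, 0, 0, 0],
  [-0.08, 0.5, 0, 0, 0, 0],
  [-0.12, 0.75, 0, 0, 0, 0],
  [-0.145, 0.92, 0, 0, 0, 0],
  [-0.145, 0.92, 0, 0, 0, 0],
])

```text
clock: 10.82
tcp_pos: [0.443, -0.134, 0.1892]
orientation: [3.141, -0.009, -0.003]
contact_force: [-0.8, 0.4, 0.4]
grip_width: 0.0854
gripper_force: 0.0
```

```bash
python3 - <<'E'
from h import *
np.set_printoptions(precision=4,suppress=True)
f=r.grab_frame("wrist");o=r.get_obs();print(o["tcp_pos"],o["orientation"],o["clock"],o["contact_force"])
g=cv2.medianBlur(cv2.cvtColor(f["pixels"],cv2.COLOR_RGB2GRAY),3)
c=cv2.HoughCircles(g,cv2.HOUGH_GRADIENT,1,30,param1=100,param2=18,minRadius=28,maxRadius=38)
for q in c[0]: print(q,wz(f,q[:2],.07),f["pixels"][int(q[1]),int(q[0])])
E
```

```text
[ 0.4437 -0.1316  0.1893] [-3.141   0.0043  0.0026] 10.875 [-0.5052  0.4043  1.1448]
[315.5 224.5  30.5] [ 0.4472 -0.1267  0.07  ] [197 190 187]
[182.5 206.5  35.2] [ 0.4622 -0.0267  0.07  ] [165 142  35]
[279.5 340.5  33.8] [ 0.3505 -0.096   0.07  ] [195 189  56]
[579.5  82.5  36.3] [ 0.5683 -0.3443  0.07  ] [197 186 141]
[360.5  16.5  33. ] [ 0.5985 -0.1595  0.07  ] [197 190 187]
```

Call:
apply_moves([
  [0.008, -0.014, 0.25, 0, 0, 0],
  [0.008, -0.014, 0.5, 0, 0, 0],
  [0.008, -0.014, 0.62, 0, 0, 0],
  [0.008, -0.014, 0.67, 0, 0, 0],
  [0.008, -0.014, 0.67, 0, 0, 0],
])

```text
clock: 11.5
tcp_pos: [0.4462, -0.1266, 0.0225]
orientation: [-3.141, -0.002, 0.002]
contact_force: [-0.2, -0.2, -1.0]
grip_width: 0.0852
gripper_force: 0.0
```

Call:
apply_moves([
  [0, 0, 0, 0, 0, 0],
  [0, 0, 0, 0, 0, 0],
  [0, 0, 0, 0, 0, 0],
  [0, 0, 0, 0, 0, 0],
  [0, 0, 0, 0, 0, 0],
], claw=0, newtons=28)

```text
clock: 12.12
tcp_pos: [0.4472, -0.1284, 0.0243]
orientation: [3.141, -0.002, 0.005]
contact_force: [-1.0, -0.7, 5.8]
grip_width: 0.0536
gripper_force: 28.6
```

Call:
apply_moves([
  [0, 0, -0.1, 0, 0, 0],
  [0, 0, -0.25, 0, 0, 0],
  [0, 0, -0.4, 0, 0, 0],
  [0, 0, -0.5, 0, 0, 0],
  [0, 0, -0.5, 0, 0, 0],
])

```text
clock: 12.75
tcp_pos: [0.4465, -0.1282, 0.1492]
orientation: [3.141, -0.002, 0.005]
contact_force: [0.7, -0.1, -9.0]
grip_width: 0.0533
gripper_force: 35.2
```

Call:
apply_moves([
  [0, 0, 0, 0, 0, 0],
  [0, 0, 0, 0, 0, 0],
  [0, 0, 0, 0, 0, 0],
])

```text
clock: 13.12
tcp_pos: [0.4453, -0.1277, 0.1468]
orientation: [-3.141, 0.001, 0.003]
contact_force: [-0.6, 0.1, -7.8]
grip_width: 0.053
gripper_force: 35.1
```

Call:
apply_moves([
  [0, 0, 0, 0, 0, 0],
])

```text
clock: 13.25
tcp_pos: [0.4458, -0.1278, 0.1473]
orientation: [-3.141, 0.001, 0.001]
contact_force: [-0.3, -0.6, -8.2]
grip_width: 0.0529
gripper_force: 35.1
```

Tin 2 weighs about 0.83 kg against about 0.52 kg. Given the 0.9 kg ceiling and the 0.2 kg margin, it must be the heaviest. I'll set it back here, tray the third tin (hefting it on the way), then come back for this one.

Call:
apply_moves([
  [0, 0, 0.22, 0, 0, 0],
  [0, 0, 0.4, 0, 0, 0],
  [0, 0, 0.47, 0, 0, 0],
  [0, 0, 0.49, 0, 0, 0],
  [0, 0, 0.495, 0, 0, 0],
])

```text
clock: 13.88
tcp_pos: [0.4467, -0.1279, 0.0245]
orientation: [3.141, -0.001, 0.001]
contact_force: [-0.7, -0.2, -8.5]
grip_width: 0.0532
gripper_force: 35.2
```

Call:
apply_moves([
  [0, 0, 0.003, 0, 0, 0],
  [0, 0, 0.005, 0, 0, 0],
  [0, 0, 0.005, 0, 0, 0],
])

```text
clock: 14.25
tcp_pos: [0.4472, -0.1281, 0.0243]
orientation: [3.141, -0.001, 0.004]
contact_force: [-2.3, 0.9, 6.2]
grip_width: 0.0534
gripper_force: 36.4
```

Call:
apply_moves([
  [0, 0, -0.002, 0, 0, 0],
  [0, 0, -0.002, 0, 0, 0],
  [0, 0, -0.002, 0, 0, 0],
  [0, 0, -0.002, 0, 0, 0],
], claw=1)

```text
clock: 14.75
tcp_pos: [0.4462, -0.1279, 0.0233]
orientation: [3.142, -0.001, 0.0]
contact_force: [-0.5, -0.6, 0.0]
grip_width: 0.0855
gripper_force: 0.0
```

Call:
apply_moves([
  [0, 0, -0.1, 0, 0, 0],
  [0, 0, -0.3, 0, 0, 0],
  [0, 0, -0.5, 0, 0, 0],
  [0, 0, -0.66, 0, 0, 0],
  [0, 0, -0.66, 0, 0, 0],
])

```text
clock: 15.38
tcp_pos: [0.4481, -0.1283, 0.1913]
orientation: [3.14, -0.002, 0.01]
contact_force: [0.2, 0.3, -0.8]
grip_width: 0.0852
gripper_force: 0.0
```

Call:
apply_moves([
  [0.22, 0.06, 0, 0, 0, 0],
  [0.44, 0.12, 0, 0, 0, 0],
  [0.65, 0.16, 0, 0, 0, 0],
  [0.65, 0.16, 0, 0, 0, 0],
  [0.65, 0.16, 0, 0, 0, 0],
])

```text
clock: 16.0
tcp_pos: [0.6071, -0.1677, 0.1865]
orientation: [-3.141, 0.001, 0.005]
contact_force: [-1.7, -0.4, 0.6]
grip_width: 0.0852
gripper_force: 0.0
```

```bash
python3 - <<'E'
from h import *
np.set_printoptions(precision=4,suppress=True)
f=r.grab_frame("wrist");save(f,"w4.png");o=r.get_obs();print(o["tcp_pos"],o["orientation"],o["clock"],o["contact_force"])
g=cv2.medianBlur(cv2.cvtColor(f["pixels"],cv2.COLOR_RGB2GRAY),3)
c=cv2.HoughCircles(g,cv2.HOUGH_GRADIENT,1,30,param1=100,param2=18,minRadius=28,maxRadius=38)
for q in c[0]: print(q,wz(f,q[:2],.07),f["pixels"][int(q[1]),int(q[0])])
E
```

```text
[ 0.6069 -0.1677  0.187 ] [-3.1412  0.001   0.0043] 16.05 [ 0.4873 -0.3563  0.8048]
[327.5 218.5  32.2] [ 0.6161 -0.169   0.07  ] [184 177 175]
[460.5 150.5  37.4] [ 0.6672 -0.2653  0.07  ] [183 176  54]
[321.5  14.5  37.4] [ 0.7626 -0.1649  0.07  ] [160  60  58]
[80.5 29.5 30.8] [0.7767 0.0306 0.07  ] [141 139 139]
[569.5 223.5  36.3] [ 0.614  -0.3731  0.07  ] [184 178 174]
[455.5   1.5  36.1] [ 0.7805 -0.2626  0.07  ] [129 128 128]
[547.5  30.5  33. ] [ 0.7711 -0.3429  0.07  ] [131 129 129]
[555.5 364.5  29.1] [ 0.4718 -0.3951  0.07  ] [19 16 16]
```

View pics/w4.png

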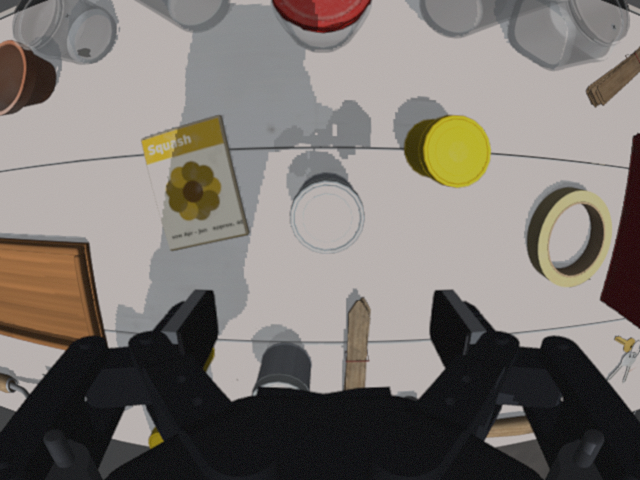

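The third tin is at (327,216), the yellow one at (455,150) is clear, and the packet is to the left. Descending.

Call:
apply_moves([
  [0.03, 0.004, 0.25, 0, 0, 0],
  [0.03, 0.004, 0.5, 0, 0, 0],
  [0.03, 0.004, 0.61, 0, 0, 0],
  [0.03, 0.004, 0.655, 0, 0, 0],
  [0.03, 0.004, 0.655, 0, 0, 0],
])

```text
clock: 16.68
tcp_pos: [0.6155, -0.169, 0.0249]
orientation: [3.142, -0.001, -0.0]
contact_force: [0.5, -0.0, -0.1]
grip_width: 0.0854
gripper_force: 0.0
```

Call:
apply_moves([
  [0, 0, 0, 0, 0, 0],
  [0, 0, 0, 0, 0, 0],
  [0, 0, 0, 0, 0, 0],
  [0, 0, 0, 0, 0, 0],
  [0, 0, 0, 0, 0, 0],
], claw=0, newtons=28)

```text
clock: 17.3
tcp_pos: [0.6171, -0.1694, 0.0263]
orientation: [3.141, -0.001, 0.004]
contact_force: [-1.2, 0.2, 6.6]
grip_width: 0.0535
gripper_force: 29.1
```

Call:
apply_moves([
  [0, 0, -0.1, 0, 0, 0],
  [0, 0, -0.25, 0, 0, 0],
  [0, 0, -0.4, 0, 0, 0],
  [0, 0, -0.5, 0, 0, 0],
  [0, 0, -0.5, 0, 0, 0],
])

```text
clock: 17.92
tcp_pos: [0.6172, -0.1693, 0.1517]
orientation: [3.141, -0.001, 0.007]
contact_force: [0.3, -0.3, -3.4]
grip_width: 0.0533
gripper_force: 30.8
```

Call:
apply_moves([
  [0, 0, 0, 0, 0, 0],
  [0, 0, 0, 0, 0, 0],
  [0, 0, 0, 0, 0, 0],
])

```text
clock: 18.3
tcp_pos: [0.6154, -0.1689, 0.1484]
orientation: [-3.141, 0.001, 0.003]
contact_force: [0.4, -0.8, -2.8]
grip_width: 0.0536
gripper_force: 30.8
```

This one is about 0.3 kg, so it is light and goes into the tray.

Call:
apply_moves([
  [-0.06, -0.22, 0, 0, 0, 0],
  [-0.12, -0.44, 0, 0, 0, 0],
  [-0.18, -0.64, 0, 0, 0, 0],
  [-0.2, -0.66, 0, 0, 0, 0],
  [-0.2, -0.66, 0, 0, 0, 0],
])

```text
clock: 18.92
tcp_pos: [0.5658, -0.004, 0.1494]
orientation: [3.141, 0.0, -0.001]
contact_force: [0.1, 0.2, -2.9]
grip_width: 0.0534
gripper_force: 31.2
```

Call:
apply_moves([
  [-0.06, -0.22, 0, 0, 0, 0],
  [-0.12, -0.44, 0, 0, 0, 0],
  [-0.19, -0.62, 0, 0, 0, 0],
  [-0.19, -0.62, 0, 0, 0, 0],
  [-0.19, -0.62, 0, 0, 0, 0],
])

```text
clock: 19.55
tcp_pos: [0.5197, 0.149, 0.1494]
orientation: [3.14, -0.005, 0.0]
contact_force: [0.2, 0.0, -2.9]
grip_width: 0.0533
gripper_force: 31.3
```

Call:
apply_moves([
  [0, 0, 0, 0, 0, 0],
  [0, 0, 0, 0, 0, 0],
])

```text
clock: 19.8
tcp_pos: [0.5193, 0.1495, 0.1495]
orientation: [3.141, -0.005, 0.0]
contact_force: [-0.2, 0.1, -3.9]
grip_width: 0.0533
gripper_force: 31.3
```

Call:
apply_moves([
  [0, 0, 0.2, 0, 0, 0],
  [0, 0, 0.36, 0, 0, 0],
  [0, 0, 0.43, 0, 0, 0],
  [0, 0, 0.45, 0, 0, 0],
  [0, 0, 0.457, 0, 0, 0],
])

```text
clock: 20.42
tcp_pos: [0.5197, 0.1513, 0.0362]
orientation: [-3.141, 0.002, -0.003]
contact_force: [-1.4, -0.5, -2.9]
grip_width: 0.0533
gripper_force: 31.2
```

Call:
apply_moves([
  [0, 0, 0.003, 0, 0, 0],
  [0, 0, 0.005, 0, 0, 0],
  [0, 0, 0.005, 0, 0, 0],
])

```text
clock: 20.8
tcp_pos: [0.519, 0.1511, 0.0345]
orientation: [-3.141, 0.001, -0.001]
contact_force: [0.1, 0.2, -1.7]
grip_width: 0.0534
gripper_force: 31.2
```

Call:
apply_moves([
  [0, 0, 0.003, 0, 0, 0],
  [0, 0, 0.005, 0, 0, 0],
  [0, 0, 0.005, 0, 0, 0],
])

```text
clock: 21.18
tcp_pos: [0.5189, 0.1512, 0.0343]
orientation: [3.141, -0.001, 0.001]
contact_force: [-4.7, -1.4, 13.0]
grip_width: 0.0538
gripper_force: 32.7
```

Call:
apply_moves([
  [0, 0, -0.004, 0, 0, 0],
  [0, 0, -0.004, 0, 0, 0],
  [0, 0, -0.004, 0, 0, 0],
  [0, 0, -0.004, 0, 0, 0],
], claw=1)

```text
clock: 21.68
tcp_pos: [0.5187, 0.151, 0.0337]
orientation: [3.142, -0.001, -0.0]
contact_force: [-0.6, -0.1, 0.0]
grip_width: 0.0852
gripper_force: 0.0
```

Call:
apply_moves([
  [0, 0, -0.1, 0, 0, 0],
  [0, 0, -0.3, 0, 0, 0],
  [0, 0, -0.5, 0, 0, 0],
  [0, 0, -0.62, 0, 0, 0],
  [0, 0, -0.62, 0, 0, 0],
])

```text
clock: 22.3
tcp_pos: [0.5203, 0.1516, 0.1914]
orientation: [-3.14, 0.001, -0.008]
contact_force: [0.5, -0.3, -0.9]
grip_width: 0.0856
gripper_force: 0.0
```

Call:
apply_moves([
  [-0.06, 0.22, 0, 0, 0, 0],
  [-0.12, 0.44, 0, 0, 0, 0],
  [-0.15, 0.56, 0, 0, 0, 0],
  [-0.15, 0.56, 0, 0, 0, 0],
  [-0.15, 0.56, 0, 0, 0, 0],
])

```text
clock: 22.92
tcp_pos: [0.4809, 0.0119, 0.1881]
orientation: [-3.141, 0.0, 0.001]
contact_force: [-0.3, 0.4, -0.3]
grip_width: 0.0856
gripper_force: 0.0
```

Call:
apply_moves([
  [-0.06, 0.22, 0, 0, 0, 0],
  [-0.12, 0.44, 0, 0, 0, 0],
  [-0.145, 0.56, 0, 0, 0, 0],
  [-0.145, 0.56, 0, 0, 0, 0],
  [-0.145, 0.56, 0, 0, 0, 0],
])

```text
clock: 23.55
tcp_pos: [0.4454, -0.1271, 0.1886]
orientation: [-3.141, -0.003, 0.0]
contact_force: [-0.8, 0.8, 0.1]
grip_width: 0.0854
gripper_force: 0.0
```

```bash
python3 - <<'E'
from h import *
np.set_printoptions(precision=4,suppress=True)
f=r.grab_frame("wrist");o=r.get_obs();print(o["tcp_pos"],o["orientation"],o["clock"],o["contact_force"])
g=cv2.medianBlur(cv2.cvtColor(f["pixels"],cv2.COLOR_RGB2GRAY),3)
c=cv2.HoughCircles(g,cv2.HOUGH_GRADIENT,1,30,param1=100,param2=18,minRadius=28,maxRadius=38)
for q in c[0][:4]: print(q,wz(f,q[:2],.07),f["pixels"][int(q[1]),int(q[0])])
E
```

```text
[ 0.4455 -0.1269  0.1886] [-3.1409 -0.0039  0.    ] 23.6 [ 0.2457 -0.2075 -0.5843]
[191.5 208.5  35.2] [ 0.4624 -0.027   0.07  ] [175 153  38]
[328.5 229.5  34.1] [ 0.4463 -0.1291  0.07  ] [199 191 188]
[584.5  88.5  36.3] [ 0.5683 -0.3415  0.07  ] [197 189 141]
[286.5 341.5  35.2] [ 0.3525 -0.0956  0.07  ] [196 188  51]
```

Aligned over the heaviest tin; descend, grip, lift well up.

Call:
apply_moves([
  [0.002, 0.004, 0.25, 0, 0, 0],
  [0.002, 0.004, 0.5, 0, 0, 0],
  [0.002, 0.004, 0.62, 0, 0, 0],
  [0.002, 0.004, 0.66, 0, 0, 0],
  [0.002, 0.004, 0.66, 0, 0, 0],
])

```text
clock: 24.22
tcp_pos: [0.4458, -0.129, 0.0239]
orientation: [-3.141, -0.001, 0.0]
contact_force: [-0.4, -0.4, -0.3]
grip_width: 0.0852
gripper_force: 0.0
```

Call:
apply_moves([
  [0, 0, 0, 0, 0, 0],
  [0, 0, 0, 0, 0, 0],
  [0, 0, 0, 0, 0, 0],
  [0, 0, 0, 0, 0, 0],
  [0, 0, 0, 0, 0, 0],
], claw=0, newtons=28)

```text
clock: 24.85
tcp_pos: [0.4464, -0.1295, 0.0252]
orientation: [-3.142, 0.001, -0.004]
contact_force: [-0.9, 2.4, 6.8]
grip_width: 0.0534
gripper_force: 28.3
```

Call:
apply_moves([
  [0, 0, -0.15, 0, 0, 0],
  [0, 0, -0.35, 0, 0, 0],
  [0, 0, -0.55, 0, 0, 0],
  [0, 0, -0.75, 0, 0, 0],
  [0, 0, -0.86, 0, 0, 0],
])

```text
clock: 25.48
tcp_pos: [0.4449, -0.13, 0.2411]
orientation: [3.141, -0.002, 0.003]
contact_force: [-0.2, -0.2, -8.7]
grip_width: 0.0533
gripper_force: 36.7
```

Call:
apply_moves([
  [0, 0, 0, 0, 0, 0],
  [0, 0, 0, 0, 0, 0],
  [0, 0, 0, 0, 0, 0],
  [0, 0, 0, 0, 0, 0],
  [0, 0, 0, 0, 0, 0],
])

```text
clock: 26.1
tcp_pos: [0.445, -0.1298, 0.2382]
orientation: [-3.141, 0.001, 0.002]
contact_force: [0.3, -0.2, -8.9]
grip_width: 0.0535
gripper_force: 36.7
```

```bash
python3 - <<'E'
from h import *
f=r.grab_frame("scene");save(f,"s5.png");o=r.get_obs();print(o["tcp_pos"],o["clock"],o["contact_force"],o["grip_width"],o["gripper_force"])
E
```

```text
[ 0.4451503  -0.12985464  0.23840936] 26.15 [ 0.19064788  0.89720458 -8.08542431] 0.05331427552453288 36.682003140449524
```

View pics/s5.png

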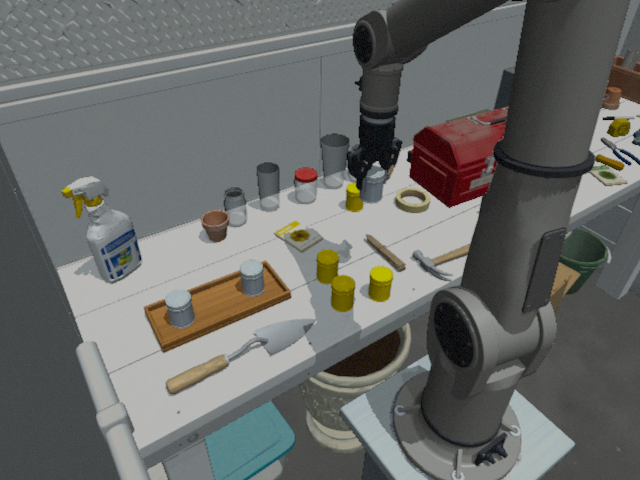

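The two light tins stand in the tray at (180,308) and (252,278). The heaviest is held upright at (371,185) with its base about 0.21 m up, and the bystanders are unmoved.

```bash
python3 -c "
from bench import r
print(r.hand_in())"
```

```text
the job is handed in; nothing more can be done
None
```

The job is handed in, with no verdict shown: the two lighter tins (about 0.52 and 0.3 kg) stand upright in the tray, and the heaviest (about 0.83 kg) is held upright with its base about 0.21 m above the bench.

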